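# Load the bracket that matches the sample and lock the magnet on

## Task

Look at the sample bracket lying on the white card beside the yellow bins, take the bracket of the same shape from the bins and lay it flat in the middle of the striped magnetic plate, setting it down rather than dropping it. Then switch the magnet on: lift the collar of the locking toggle by its black knob, tip the lever right over to the other end and let the collar drop back fully so that it locks. Leave the other brackets, the samples and everything else where they lie.

Things in the scene. Friction and masses are not known exactly. Their poses are not given: they have to be found in the camera images.
- part_ell_grip (a point): the L-shaped bracket in one of the three bins (which bin changes), plain steel, 0.14 kg, flat. Bars 16 mm wide, 12 thick. The point is inside the long bar, half-way up (6 mm), to be gripped there across y. Frame (mm): long bar from x = -30 to +40, and one leg from its +x end (x 24 to 40) that runs in +y to y = 46; long bar y -8 to +8; z up.
- part_tee_grip (a point): the T-shaped bracket in one of the three bins (which bin changes), plain steel, 0.14 kg, flat. Bars 16 mm wide, 12 thick. The point is inside the long bar, half-way up (6 mm), to be gripped there across y. Frame (mm): stem from x = -30 to +24, and a cross bar (x 24 to 40) from y = -32 to +32; long bar y -8 to +8; z up.
- part_zed_grip (a point): the Z-shaped bracket in one of the three bins (which bin changes), plain steel, 0.14 kg, flat. Bars 16 mm wide, 12 thick. The point is inside the long bar, half-way up (6 mm), to be gripped there across y. Frame (mm): middle bar from x = -38 to +38, a leg at the +x end (x 22 to 38) running in +y to y = 32 and a leg at the -x end (x -38 to -22) running in -y to y = -32; long bar y -8 to +8; z up.
- sample_ell_grip (a point): sample bracket, L-shaped, of the same size and steel as the L-shaped bracket of the bins; the point lies on it as on that one. One of the three samples lies on the white card; the other two are put away in the grey sample tray. Samples stay where they are.
- sample_tee_grip (a point): sample bracket, T-shaped, of the same size and steel as the T-shaped bracket of the bins; the point lies on it as on that one. One of the three samples lies on the white card; the other two are put away in the grey sample tray. Samples stay where they are.
- sample_zed_grip (a point): sample bracket, Z-shaped, of the same size and steel as the Z-shaped bracket of the bins; the point lies on it as on that one. One of the three samples lies on the white card; the other two are put away in the grey sample tray. Samples stay where they are.
- card_middle (a point): middle of the top of the white card, 140 x 140 x 4 mm, lying to the left of the bins; the sample on it (within 20 mm of its middle) shows which bracket is wanted
- bins_middle (a point): middle of the inner floor of the middle bin, 4 mm above the table. Three open yellow bins, fixed, centres at y = -138, 0, +138 mm of this frame; each 150 (x) by 138 (y) outside, side walls 3 thick, 40 high, far (+x) wall 60 high, near wall 22. One bracket lies in each, its point within 8 mm of the bin's centre.
- plate_middle (a point): middle of the top of the magnetic holding plate, a fixed dark steel block 160 x 160 mm with light stripes, its flat top 30 mm above the table. x and y run along its edges, z up. It has no pull in the simulation.
- switch_pivot (a point): pivot of the locking toggle on its fixed grey box, 130 (x) x 100 (y) mm, top 46 mm and pivot 52 mm above the table. The lever turns about this frame's y: off, it leans 0.45 rad from upright to -x (nearer the robot); on, 0.45 rad to +x. Small dark V-shaped gates stand 12 to 22 mm either side of it in y, up to 36 mm above the pivot.
- collar_knob (a point): centre of the black barrel knob, a cylinder 26 mm across and 26 long with its flat ends facing along the switch's y, atop the toggle's sprung collar, which slides along the lever (this frame's z). 72 mm from the pivot with the collar down, 92 mm fully lifted. Gripped from above with the fingers on its flat ends, it can turn between them as the lever tips.
- lever (a joint): toggle lever's angle from the off end, rad: 0 off, 0.9 on, upright at 0.45. It has a little play at each end but with the collar down a cross pin on it meets the gate and the lever is locked; it stays where it is left (light friction).
- collar (a joint): lift of the collar along the lever, m: 0 down, 0.020 top stop. A spring pulls it down, 3 N at 0, 4.6 N at the top. Keep it lifted 10 mm or more while tipping the lever; let down at the on end, it locks behind the gate.
- screwdriver: screwdriver, 190 long, black handle, lying at the left; not part of the job; the origin is the middle of its underside
- wrench: open-ended wrench, 160 long, lying at the left; not part of the job; the origin is the middle of its underside
- tape_roll: roll of clear tape, 90 across, 24 high, at the left; not part of the job; the origin is the middle of its underside
- jar: amber glass jar, 52 across, 55 high, standing between the magnetic plate and the switch; not part of the job; the origin is the middle of its underside
- spacer: aluminium tube, 32 across, 30 high, standing near the magnetic plate; not part of the job; the origin is the middle of its underside
Not all that is in view belongs to the job. Leave any red or turquoise look-alike of the part that bears sample_zed_grip alone.

How it is judged:
On the way, in this order (a step that is already met when the one before it is completed fails the run):
1. the matching bracket lies flat and let go in the middle of the magnetic plate (((horizontal distance between sample_ell_grip and card_middle below 0.04 m and horizontal distance between part_ell_grip and plate_middle below 0.05 m and z of part_ell_grip in the frame of plate_middle between 0.001 and 0.011 m and angle between part_ell_grip's own z axis and vertical below 0.1 rad and contact force between the fingers and part_ell below 0.1 N and linear speed of part_ell below 0.02 m/s) or (horizontal distance between sample_tee_grip and card_middle below 0.04 m and horizontal distance between part_tee_grip and plate_middle below 0.05 m and z of part_tee_grip in the frame of plate_middle between 0.001 and 0.011 m and angle between part_tee_grip's own z axis and vertical below 0.1 rad and contact force between the fingers and part_tee below 0.1 N and linear speed of part_tee below 0.02 m/s) or (horizontal distance between sample_zed_grip and card_middle below 0.04 m and horizontal distance between part_zed_grip and plate_middle below 0.05 m and z of part_zed_grip in the frame of plate_middle between 0.001 and 0.011 m and angle between part_zed_grip's own z axis and vertical below 0.1 rad and contact force between the fingers and part_zed below 0.1 N and linear speed of part_zed below 0.02 m/s))), for 0.2 s.
2. the toggle's lever is tipped over to the on end (value of joint lever above 0.72 rad), for 0.1 s.
At the end, for the whole second after the job is handed in: Matching bracket flat, released, at rest on the magnetic plate, its point within 50 mm of the middle; lever at the on end (above 0.72 rad), collar down (under 3 mm); other brackets and bystanders within 40 mm, samples within 30 mm of their start ((((horizontal distance between sample_ell_grip and card_middle below 0.04 m and horizontal distance between part_ell_grip and plate_middle below 0.05 m and z of part_ell_grip in the frame of plate_middle between 0.001 and 0.011 m and angle between part_ell_grip's own z axis and vertical below 0.1 rad and contact force between the fingers and part_ell below 0.1 N and linear speed of part_ell below 0.02 m/s) and distance of each of part_tee_grip, part_zed_grip from where it was at the start of the episode below 0.04 m) or ((horizontal distance between sample_tee_grip and card_middle below 0.04 m and horizontal distance between part_tee_grip and plate_middle below 0.05 m and z of part_tee_grip in the frame of plate_middle between 0.001 and 0.011 m and angle between part_tee_grip's own z axis and vertical below 0.1 rad and contact force between the fingers and part_tee below 0.1 N and linear speed of part_tee below 0.02 m/s) and distance of each of part_ell_grip, part_zed_grip from where it was at the start of the episode below 0.04 m) or ((horizontal distance between sample_zed_grip and card_middle below 0.04 m and horizontal distance between part_zed_grip and plate_middle below 0.05 m and z of part_zed_grip in the frame of plate_middle between 0.001 and 0.011 m and angle between part_zed_grip's own z axis and vertical below 0.1 rad and contact force between the fingers and part_zed below 0.1 N and linear speed of part_zed below 0.02 m/s) and distance of each of part_ell_grip, part_tee_grip from where it was at the start of the episode below 0.04 m)) and value of joint lever above 0.72 rad and value of joint collar below 0.003 m and distance of each of sample_ell_grip, sample_tee_grip, sample_zed_grip from where it was at the start of the episode below 0.03 m and distance of each of screwdriver, wrench, tape_roll, jar, spacer from where it was at the start of the episode below 0.04 m); the robot touches nothing.
It fails at once if a bracket is let go with its underside more than 29 mm above the magnetic plate ((horizontal distance between part_ell_grip and plate_middle below 0.09 m and z of part_ell_grip in the frame of plate_middle above 0.035 m and contact force between the fingers and part_ell below 0.01 N) or (horizontal distance between part_tee_grip and plate_middle below 0.09 m and z of part_tee_grip in the frame of plate_middle above 0.035 m and contact force between the fingers and part_tee below 0.01 N) or (horizontal distance between part_zed_grip and plate_middle below 0.09 m and z of part_zed_grip in the frame of plate_middle above 0.035 m and contact force between the fingers and part_zed below 0.01 N)).
It fails at once if a bystander is shoved or lifted more than 60 mm from its place (distance of any of screwdriver, wrench, tape_roll, jar, spacer from where it was at the start of the episode above 0.06 m).
It fails at once if a sample is moved more than 60 mm from its place (distance of any of sample_ell_grip, sample_tee_grip, sample_zed_grip from where it was at the start of the episode above 0.06 m).
It also fails if it takes over 59 s, if anything falls off the work surface, if the arm or the gripper's body presses on something with over 40 N, if the wrist force passes 120 N, or if a joint passes its speed limit or range.

## Robot

A 6-joint arm with a two-finger parallel gripper is mounted at the origin on the work surface. World frame = base frame: x ahead of the robot, y to its left, z up, the work surface at z = 0. Lengths are in m, angles in rad, forces in N, time in s.
With the tool pointing down it reaches from about 0.275 to 0.875 m from the base axis. Payload 12.5 kg.
Tool frame: the origin (TCP) lies between the finger pads; the fingertips stand 22 mm ahead of it and the grasp point (between the pads) lies 3 mm ahead of it; z points along the fingers, y is the direction in which the jaws open and shut (so a half turn about z gives the same grasp; the last joint's range is limited). The gripper opens to 85 mm and grips with 20 to 120 N. Pads are 22 mm wide; open, the fingers measure 114 mm over their backs; the gripper's body (76 mm by 85 mm) begins 54 mm behind the grasp point. The pads swing forward as they close: fully open they stand 13 mm farther back than shut.
Start: joints at [1.208, 0.351, 1.652, -0, 1.139, -0.085], TCP at [0.151, 0.529, 0.253] pointing down, gripper open.
Joint ranges: [-2.75, 2.75], [-0.79, 2.1], [0.01, 2.65], [-1.57, 4.71], [0.07, 3.14], [-2.87, 2.87]. Speed limits (rad/s): [2.22, 2.22, 2.79, 3.14, 3.14, 3.14].

## Interface

Orientations are given as a unit quaternion [w, x, y, z].
In Python, from workcell import robot, optics, job gives the robot as it stands.
- The arm moves only by the tool apply_moves, never from a script. Its argument "targets" is a list of rows, each a list of 3 entries, a list of its own where there are three numbers: the turn, a rotation vector about the tool's x, y, z in rad, then the shift along the tool's x, y, z in mm, then the closure in counts, from 0 (fully open) to 255 (shut). A call has 1 to 20 rows; each row is the pose to reach, as a shift and turn from the pose commanded when the call began, along the tool's axes at that moment; what a row does not reach only later rows make up. A row lasts 1/8 s, in which the tool goes at most 62.5 mm and 10.7 degrees, less where a joint would pass 70% of its speed; a pose out of reach is approached as far as the arm can. A call with a gripper value outside its range is refused whole. The fingers move at their own pace and stop on an object; "force" is the grip in N (left out, the last holds). Time passes only in rows, so rows that repeat a pose let the fingers close. It gives the time, the measured TCP pose, the force and the opening at its end, in the units of the state.
- robot.get_state(): the state, without advancing time (a new reading comes with each control period).
- optics.grab_frame(name): name is "side" or "top" or "wrist"; returns a dict with "img" (420x560x3 uint8, red, green, blue), "intrinsics" (3x3 intrinsics, pixels), "eye" and "rotation" of the camera in the world. Camera axes: x right, y down, z forward; pixel columns grow to the right and rows downward; lengths in m; the calibration is good to about 2 mm. The wrist camera is an equidistant fisheye: a pixel r from the principal point sees the ray r / f radians off the axis. A picture is of the moment at which its call begins. There is no depth.
- job.job_done(): hands the job in, once; it reports no verdict.
The state is a dict: "clock": time; "joint_pos": joint angles; "dq": joint speeds; "tau": joint torques, N m; "tool_pos": TCP position; "orientation": TCP orientation; "contact_force": force on the tool from outside, world axes, zero at the start; "torque": the same for the moment, N m; "opening": finger opening in m.
Only numpy, scipy, OpenCV 4.12 (cv2) and the standard library are available. Lean on these libraries where they do the work, as an engineer would, in place of code of your own. Each camera call takes 0.05 s, during which the arm holds its last target. There are 200 camera calls.

## Working session

There is one attempt and no reset: what is moved stays moved. The work goes in short steps, Python scripts to look and compute and a tool call to move; the robot and the scene stay as the last step left them, time stands still between calls to the robot, and variables do not carry over. Pictures are saved under pics/ and viewed, about 8 in all and at most 12, crops included, and the job is handed in when it is done.

Besides the shell and the picture viewer there is one more tool, called after ">>>" as a command line: name --argument value ..., lists and objects as JSON in quotes. apply_moves: Moves the arm, as the interface text tells. Its arguments: {"type":"object","properties":{"targets":{"type":"array","items":{"type":"array"}},"force":{"type":"number"}},"required":["targets"]}

```bash
mkdir -p pics; ls; cat > h.py <<'E'
import numpy as np, cv2
from workcell import robot, optics, job
def grab(n,name):
    f=optics.grab_frame(n); cv2.imwrite(f'pics/{name}.png',f['img'][:,:,::-1]); np.savez(f'pics/{name}.npz',**f); return f
def load(name): return dict(np.load(f'pics/{name}.npz'))
def ray(f,u,v,wrist=False):
    K=f['intrinsics']; x=(u-K[0,2])/K[0,0]; y=(v-K[1,2])/K[1,1]
    if wrist:
        r=np.hypot(x,y); d=np.array([np.sin(r)*x/max(r,1e-9),np.sin(r)*y/max(r,1e-9),np.cos(r)])
    else: d=np.array([x,y,1.])
    return f['eye'],f['rotation']@(d/np.linalg.norm(d))
def onz(f,u,v,z,wrist=False):
    e,d=ray(f,u,v,wrist); return e+d*(z-e[2])/d[2]
def tri(rays):
    A=np.zeros((3,3));b=np.zeros(3)
    for e,d in rays:
        P=np.eye(3)-np.outer(d,d);A+=P;b+=P@e
    p=np.linalg.solve(A,b); return p,[np.linalg.norm((np.eye(3)-np.outer(d,d))@(p-e)) for e,d in rays]
def proj(f,p,wrist=False):
    c=f['rotation'].T@(np.asarray(p)-f['eye']);K=f['intrinsics']
    if wrist:
        t=np.arctan2(np.hypot(c[0],c[1]),c[2]);n=np.hypot(c[0],c[1]);x,y=t*c[0]/n,t*c[1]/n
    else: x,y=c[0]/c[2],c[1]/c[2]
    return K[0,0]*x+K[0,2],K[1,1]*y+K[1,2]
E
python3 - <<'E'
from h import *
for n in('top','side','wrist'):
    f=grab(n,n+'0'); print(n,f['eye'],f['rotation'].round(3).tolist(),f['intrinsics'].tolist())
a=[cv2.imread(f'pics/{n}0.png') for n in('top','side')]
print(robot.get_state())
E
```

```text
pics
top [0.37333405 0.00244983 1.13932696] [-0.035, 0.712, -0.701, 0.022] [[388.6551298169741, 0.0, 281.6331017667202], [0.0, 388.6551298169741, 207.12656981033697], [0.0, 0.0, 1.0]]
side [0.262271   1.08518573 1.00231785] [0.036, -0.086, 0.902, -0.421] [[520.2121901224104, 0.0, 279.99014468657407], [0.0, 520.2121901224104, 217.4606000627652], [0.0, 0.0, 1.0]]
wrist [0.08686979 0.5454582  0.37356246] [0.105, 0.791, 0.597, 0.079] [[325.19226210127806, 0.0, 280.07471158233335], [0.0, 325.19226210127806, 207.27262846683055], [0.0, 0.0, 1.0]]
{'clock': 0.15, 'joint_pos': array([ 1.20839968e+00,  3.51120563e-01,  1.65227059e+00,  2.11636838e-05,
        1.13906215e+00, -8.45849704e-02]), 'dq': array([-0.00145811, -0.00200488, -0.002418  , -0.00115415, -0.00343433,
        0.001096  ]), 'tau': array([ 3.53850555e-04, -5.06248534e+01, -2.91500634e+01, -5.93649315e-05,
        3.31288022e-03,  1.50575727e-05]), 'tool_pos': array([0.15072179, 0.52871222, 0.25288011]), 'orientation': array([-1.04744392e-04,  1.38463950e-01,  9.90367381e-01, -4.17490131e-04]), 'contact_force': array([-0.09595425,  0.08113395, -0.37607953]), 'torque': array([ 0.03720058,  0.08852372, -0.01762879]), 'opening': 0.08557255155602572}
```

View pics/top0.png

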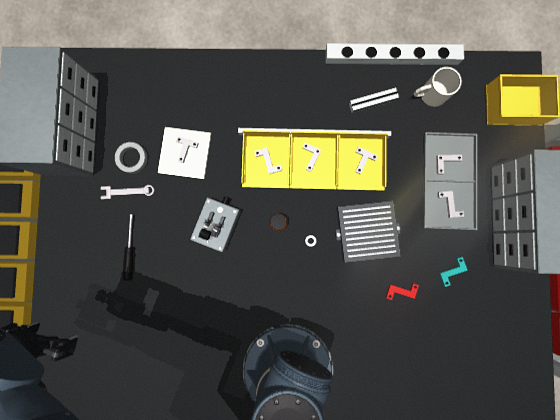

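View pics/side0.png

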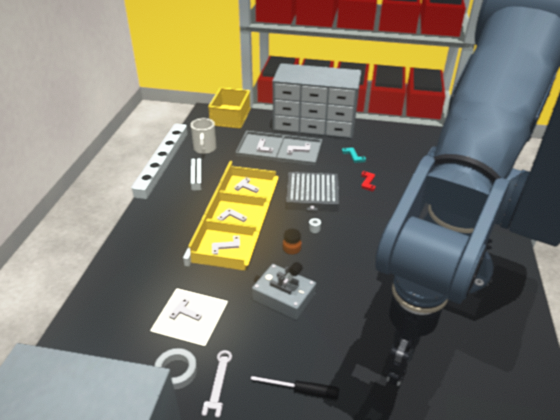

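The top view shows the card sample at (186,150), with brackets in the bins at (268,160), (313,157) and (366,159). The plate is at (369,231), the switch at (215,225), and the red and turquoise look-alikes at (402,291) and (454,271). Next, one close crop to settle the shape, plus the switch.

```bash
python3 - <<'E'
import cv2,numpy as np
i=cv2.imread('pics/top0.png')
c=cv2.resize(i[120:195,150:400],None,fx=3.2,fy=3.2,interpolation=cv2.INTER_CUBIC)
d=cv2.resize(i[190:270,185:410],None,fx=3.5,fy=3.5,interpolation=cv2.INTER_CUBIC)
d=cv2.copyMakeBorder(d,0,0,0,max(0,800-d.shape[1]),cv2.BORDER_CONSTANT)[:,:800]
cv2.imwrite('pics/c1.png',np.vstack([c,d]))
E
```

```text
(no output)
```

View pics/c1.png

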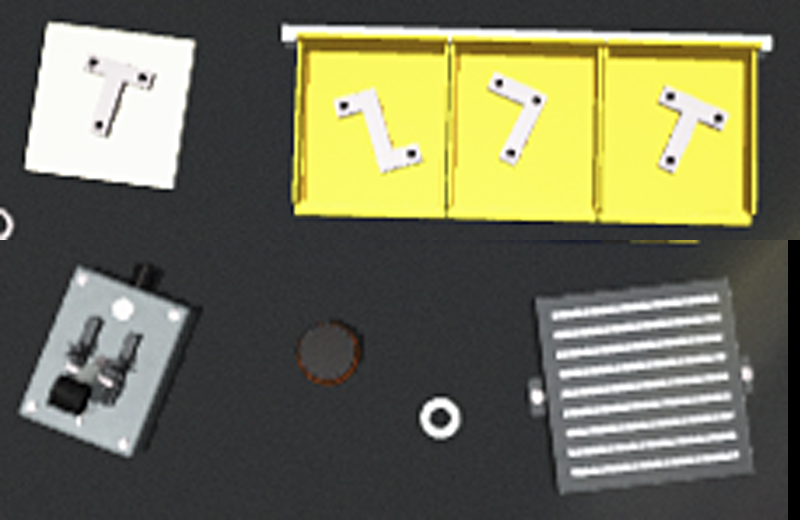

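The card sample is T-shaped. The candidates are:

| Item | Pixel (top view) |
|---|---|
| Z in left bin | (268,160) |
| L in middle bin | (313,157) |
| T in right bin | (366,159) |
| L and Z in the tray | (449,163), (452,204) |
| Red look-alike | (402,291) |
| Turquoise look-alike | (454,271) |

I choose the T in the right bin. Now rough positions.

```bash
cat >> h.py <<'E'
def steelmask(img,roi):
    m=np.zeros(img.shape[:2],np.uint8); h=cv2.cvtColor(img,cv2.COLOR_RGB2HSV)
    m[(h[...,1]<70)&(h[...,2]>120)]=255
    r=np.zeros_like(m); x0,y0,x1,y1=roi; r[y0:y1,x0:x1]=255; m&=r
    cs,_=cv2.findContours(m,cv2.RETR_EXTERNAL,cv2.CHAIN_APPROX_NONE)
    return max(cs,key=cv2.contourArea)
def tee(f,c,z,wrist=False):
    """centroid, grip point and stem angle of T outline cast on plane z"""
    P=np.array([onz(f,u,v,z,wrist)[:2] for u,v in c[:,0]])*1000
    o=P.mean(0); Q=((P-o)*10).astype(np.float32).reshape(-1,1,2); M=cv2.moments(Q)
    cen=np.array([M['m10'],M['m01']])/M['m00']
    # axis: from hull centroid/ third moment: use symmetric axis = principal axis with max skew
    S=np.array([[M['mu20'],M['mu11']],[M['mu11'],M['mu02']]])/M['m00']
    w,V=np.linalg.eigh(S)
    return (cen/10+o)/1000, np.sqrt(w)/10, [np.degrees(np.arctan2(V[1,k],V[0,k])) for k in(0,1)], M['m00']/100
E
python3 - <<'E'
from h import *
t=load('top0');s=load('side0')
c=steelmask(t['img'],(342,138,382,184)); print(tee(t,c,.016))
cs=steelmask(s['img'],(232,174,262,196)); print(tee(s,cs,.016))
def g(u,v,k,ox,oy,oc): return ox+u/k,oy+(v-oc)/k
def pr(l,uv,z): print(l,onz(t,*uv,z).round(4))
for uv in((670,97),(717,118),(669,160)): pr('hole',g(*uv,3.2,150,120,0),.016)
for uv in((535,298),(726,282),(752,470),(560,492)): pr('plate',g(*uv,3.5,185,190,240),.03)
for uv in((85,268),(200,310),(132,457),(22,412)): pr('box',g(*uv,3.5,185,190,240),.046)
pr('knob',g(70,395,3.5,185,190,240),.117)
pr('jar',g(328,352,3.5,185,190,240),.055);pr('spacer',g(440,418,3.5,185,190,240),.03)
E
```

```text
Traceback (most recent call last):
  File "h.py", line 33, in tee
    P=np.array([onz(f,u,v,z,wrist)[:2] for u,v in c[:,0]])*1000
                ~~~^^^^^^^^^^^^^^^
  File "h.py", line 13, in onz
    e,d=ray(f,u,v,wrist); return e+d*(z-e[2])/d[2]
        ~~~^^^^^^^^^^^^^
  File "h.py", line 11, in ray
    return f['eye'],f['rotation']@(d/np.linalg.norm(d))
                    ~~~~~~~~~~~~~^^~~~~~~~~~~~~~~~~~~~~
ValueError: matmul: Input operand 1 has a mismatch in its core dimension 0, with gufunc signature (n?,k),(k,m?)->(n?,m?) (size 3 is different from 4)
```

```bash
sed -i "s/^def grab/from scipy.spatial.transform import Rotation as R\ndef grab/; s/f=optics.grab_frame(n); /f=optics.grab_frame(n); f['rotation']=R.from_quat(f['rotation'],scalar_first=True).as_matrix(); /" h.py
python3 - <<'E'
from h import *
for n in('top0','side0','wrist0'):
    f=load(n); f['rotation']=R.from_quat(f['rotation'],scalar_first=True).as_matrix(); np.savez(f'pics/{n}.npz',**f)
t=load('top0');s=load('side0')
c=steelmask(t['img'],(342,138,382,184)); print(tee(t,c,.016))
cs=steelmask(s['img'],(232,174,262,196)); print(tee(s,cs,.016))
def g(u,v,k,ox,oy,oc): return ox+u/k,oy+(v-oc)/k
def pr(l,uv,z): print(l,onz(t,*uv,z).round(4))
for uv in((670,97),(717,118),(669,160)): pr('hole',g(*uv,3.2,150,120,0),.016)
for uv in((535,298),(726,282),(752,470),(560,492)): pr('plate',g(*uv,3.5,185,190,240),.03)
for uv in((85,268),(200,310),(132,457),(22,412)): pr('box',g(*uv,3.5,185,190,240),.046)
pr('knob',g(70,395,3.5,185,190,240),.117)
pr('jar',g(328,352,3.5,185,190,240),.055);pr('spacer',g(440,418,3.5,185,190,240),.03)
st=robot.get_state()
T=R.from_quat(st['orientation'],scalar_first=True).as_matrix();print(T.round(3))
w=load('wrist0');print('cam in tool',T.T@(w['eye']-st['tool_pos']),(T.T@w['rotation']).round(3))
E
```

```text
(array([ 0.6110936, -0.2146911]), array([13.22059111, 20.24193577]), [np.float64(-114.22734728855247), np.float64(155.77265271144753)], 1690.678722166049)
(array([ 0.60992624, -0.20886513]), array([13.31415909, 19.75428823]), [np.float64(-116.28010431093209), np.float64(153.71989568906793)], 2138.3384820433425)
hole [ 0.6336 -0.2008  0.016 ]
hole [ 0.6147 -0.2435  0.016 ]
hole [ 0.5754 -0.1999  0.016 ]
plate [ 0.4664 -0.1372  0.03  ]
plate [ 0.4819 -0.2924  0.03  ]
plate [ 0.3301 -0.3124  0.03  ]
plate [ 0.3097 -0.1582  0.03  ]
box [0.4837 0.2289 0.046 ]
box [0.451  0.1346 0.046 ]
box [0.3321 0.1862 0.046 ]
box [0.3665 0.2759 0.046 ]
knob [0.3803 0.2224 0.117 ]
jar [0.4185 0.0304 0.055 ]
spacer [ 0.3674 -0.0608  0.03  ]
[[-0.962  0.274 -0.   ]
 [ 0.274  0.962 -0.001]
 [ 0.    -0.001 -1.   ]]
cam in tool [ 0.06600747 -0.00151151 -0.12067504] [[ 0.    -0.965 -0.26 ]
 [ 1.     0.     0.   ]
 [-0.    -0.26   0.965]]
```

>>> apply_moves --targets '[[[0,0,0.145],[-631,-587,73],0],[[0,0,0.145],[-631,-587,73],0],[[0,0,0.145],[-631,-587,73],0],[[0,0,0.145],[-631,-587,73],0],[[0,0,0.145],[-631,-587,73],0],[[0,0,0.145],[-631,-587,73],0],[[0,0,0.145],[-631,-587,73],0],[[0,0,0.145],[-631,-587,73],0],[[0,0,0.145],[-631,-587,73],0],[[0,0,0.145],[-631,-587,73],0],[[0,0,0.145],[-631,-587,73],0],[[0,0,0.145],[-631,-587,73],0],[[0,0,0.145],[-631,-587,73],0],[[0,0,0.145],[-631,-587,73],0],[[0,0,0.145],[-631,-587,73],80],[[0,0,0.145],[-631,-587,73],100],[[0,0,0.145],[-631,-587,73],100],[[0,0,0.145],[-631,-587,73],100]]'

```text
clock: 2.4
tool_pos: [0.5966, -0.2078, 0.1807]
orientation: [0.0, 0.209, 0.978, -0.0]
contact_force: [-0.6, -0.4, -0.6]
opening: 0.052
```

```bash
python3 - <<'E'
from h import *
f=grab('wrist','w1'); s=robot.get_state(); print(s['clock'],s['tool_pos'],s['orientation'],s['opening'])
E
```

```text
2.45 [ 0.59659919 -0.2079739   0.18067512] [ 1.94426642e-04  2.09426179e-01  9.77824441e-01 -3.34955423e-05] 0.051845350449849684
```

View pics/w1.png

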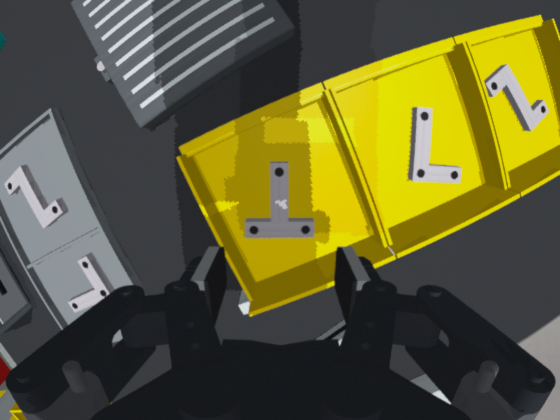

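The wrist view shows the T square to the jaws. Its stem end is at (279,162), the crossbar at (279,228), and the fingers straddle its line. I'll lower a little for the second view (height) and measure both.

>>> apply_moves --targets '[[[0,0,0],[0,0,60],100],[[0,0,0],[0,0,60],100],[[0,0,0],[0,0,60],100]]'

```text
clock: 2.82
tool_pos: [0.5973, -0.2088, 0.1221]
orientation: [0.001, 0.21, 0.978, -0.0]
contact_force: [0.1, 0.2, 1.7]
opening: 0.052
```

```bash
cat >> h.py <<'E'
def tmask(img,roi):
    h=cv2.cvtColor(img,cv2.COLOR_RGB2HSV); x0,y0,x1,y1=roi
    m=np.zeros(img.shape[:2],np.uint8); m[y0:y1,x0:x1]=((h[...,1]<70)*255).astype(np.uint8)[y0:y1,x0:x1]
    return max(cv2.findContours(m,cv2.RETR_EXTERNAL,cv2.CHAIN_APPROX_NONE)[0],key=cv2.contourArea)
E
python3 - <<'E'
from h import *
a=load('w1'); b=grab('wrist','w2'); st=robot.get_state(); print(st['tool_pos'])
ca=tmask(a['img'],(235,150,325,242)); 
u,v=proj(b,[.611,-.2147,.016],True); print('exp',u,v)
cb=tmask(b['img'],(int(u)-75,int(v)-75,int(u)+75,int(v)+50))
print(cv2.boundingRect(ca),cv2.boundingRect(cb))
for f,c in((a,ca),(b,cb)): print(tee(f,c,.016,True))
def holes(f,c):
    g=cv2.cvtColor(f['img'],cv2.COLOR_RGB2GRAY); m=np.zeros_like(g); cv2.drawContours(m,[c],-1,255,-1)
    k=((g<60)&(cv2.erode(m,np.ones((3,3)))>0)).astype(np.uint8)
    n,l,s,ce=cv2.connectedComponentsWithStats(k); return [ce[i] for i in range(1,n) if s[i,4]>15]
ha,hb=holes(a,ca),holes(b,cb); print(ha,hb)
if len(ha)==len(hb):
    ha.sort(key=lambda p:tuple((p//40)[::-1]));hb.sort(key=lambda p:tuple((p//40)[::-1]))
    for p,q in zip(ha,hb): print(tri([ray(a,*p,True),ray(b,*q,True)]))
E
```

```text
[ 0.59763862 -0.20893444  0.12258986]
exp 282.2598152601277 232.57658663510054
(245, 162, 69, 76) (238, 170, 84, 93)
(array([ 0.61094497, -0.21686598]), array([14.15040961, 19.98290738]), [np.float64(-113.7964448937816), np.float64(156.2035551062184)], 1897.9739033406208)
(array([ 0.61074511, -0.21674294]), array([14.32183728, 20.08512147]), [np.float64(-113.74172488677551), np.float64(156.25827511322453)], 1968.470343572629)
[array([278.56862745, 171.52941176]), array([253.45833333, 229.60416667]), array([305.11363636, 229.20454545])] [array([279.14117647, 182.61176471]), array([247.93333333, 253.62666667]), array([311.40277778, 253.08333333])]
(array([ 0.5753898 , -0.20126089,  0.01854395]), [np.float64(6.192418923308635e-05), np.float64(6.192418923306222e-05)])
(array([ 0.61447015, -0.24419972,  0.02026386]), [np.float64(7.794085003118108e-05), np.float64(7.794085003120785e-05)])
(array([ 0.63389531, -0.2009746 ,  0.01913445]), [np.float64(8.099281081502733e-05), np.float64(8.099281081500612e-05)])
```

>>> apply_moves --targets '[[[0,0,0],[0,-2,50],100],[[0,0,0],[0,-2,75],100],[[0,0,0],[0,-2,90],100],[[0,0,0],[0,-2,90],100],[[0,0,0],[0,-2,90],255],[[0,0,0],[0,-2,90],255],[[0,0,0],[0,-2,90],255],[[0,0,0],[0,-2,90],255],[[0,0,0],[0,-2,90],255],[[0,0,0],[0,-2,90],255]]' --force 50

```text
clock: 4.12
tool_pos: [0.5966, -0.2107, 0.0317]
orientation: [0.001, 0.21, 0.978, -0.0]
contact_force: [-0.6, 0.6, 6.8]
opening: 0.014
```

>>> apply_moves --targets '[[[0,0,0],[0,0,-30],255],[[0,0,0],[0,0,-80],255],[[0,0,0],[0,0,-130],255],[[0,0,0],[0,0,-130],255],[[0,0,0],[60,-32,-130],255],[[0,0,0],[100,-54,-130],255],[[0,0,0],[140,-76,-130],255],[[0,0,0],[176,-95,-130],255],[[0,0,0],[176,-95,-130],255],[[0,0,0],[176,-95,-130],255],[[0,0,0],[176,-95,-130],255]]'

```text
clock: 5.5
tool_pos: [0.397, -0.2248, 0.1601]
orientation: [0.0, 0.21, 0.978, 0.0]
contact_force: [0.1, -0.4, -1.2]
opening: 0.0141
```

```bash
python3 - <<'E'
from h import *
a=grab('wrist','w3');grab('top','t3'); s=robot.get_state(); print(s['clock'],s['tool_pos'],s['contact_force'],s['opening'])
E
```

```text
5.6 [ 0.39687052 -0.22476951  0.16009577] [ 0.73814942 -0.14563309 -2.17085455] 0.014155087290556066
```

View pics/w3.png

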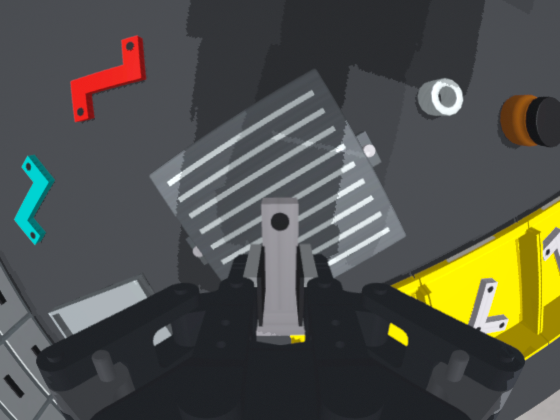

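```bash
python3 - <<'E'
import cv2,numpy as np
i=cv2.imread('pics/w3.png')[185:365,190:370]
j=cv2.imread('pics/t3.png')[190:280,320:410]
cv2.imwrite('pics/c3.png',np.hstack([cv2.resize(np.clip(i*1.8,0,255).astype(np.uint8),(400,400),interpolation=2),cv2.resize(j,(400,400),interpolation=2)]))
E
```

```text
(no output)
```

View pics/c3.png

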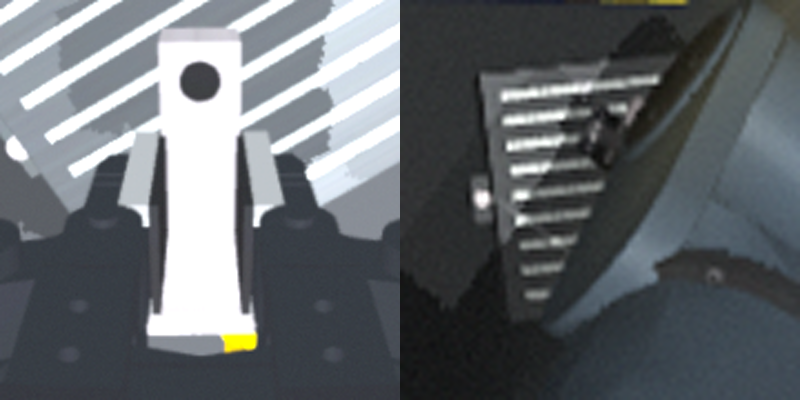

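The T is held level: stem end at (280,200), crossbar just visible beyond the pads near row 330. Next, check the plate's corners and height with two views.

```bash
python3 - <<'E'
from h import *
w=load('w3');t=load('top0')
g=lambda u,v:(185+u/3.5,190+(v-240)/3.5)
W=[(150,177),(316,70),(405,238)]
# top corners: w(150,177) near-right, (316,70) near-left, (405,238) far-left
T=[(752,470),(560,492),(535,298)]
for a,b in zip(W,T): print(onz(w,*a,.03,True).round(4),onz(t,*g(*b),.03).round(4),*tri([ray(w,*a,True),ray(t,*g(*b))]))
E
```

```text
[ 0.3306 -0.3142  0.03  ] [ 0.3301 -0.3124  0.03  ] [ 0.33066504 -0.30941451  0.0404823 ] [np.float64(0.0001743336645134731), np.float64(0.0001743336645135126)]
[ 0.3106 -0.1576  0.03  ] [ 0.3097 -0.1582  0.03  ] [ 0.31023668 -0.15792606  0.03135149] [np.float64(0.0005063863521687666), np.float64(0.0005063863521687673)]
[ 0.4677 -0.1394  0.03  ] [ 0.4664 -0.1372  0.03  ] [ 0.46726591 -0.13826709  0.02906039] [np.float64(0.0012479971134133716), np.float64(0.001247997113413413)]
```

>>> apply_moves --targets '[[[0,0,0],[0,0,40],255],[[0,0,0],[0,0,75],255],[[0,0,0],[0,0,92],255],[[0,0,0],[0,0,98],255],[[0,0,0],[0,0,101],255],[[0,0,0],[0,0,102],255],[[0,0,0],[0,0,102],255]]'

```text
clock: 6.48
tool_pos: [0.3966, -0.225, 0.0588]
orientation: [0.0, 0.21, 0.978, -0.0]
contact_force: [-0.0, -0.1, -2.3]
opening: 0.0142
```

>>> apply_moves --targets '[[[0,0,0],[0,0,1],255],[[0,0,0],[0,0,2],255],[[0,0,0],[0,0,2],255],[[0,0,0],[0,0,2],255]]'

```text
clock: 6.98
tool_pos: [0.3966, -0.2251, 0.0576]
orientation: [0.0, 0.21, 0.978, -0.0]
contact_force: [-5.5, 2.9, 22.4]
opening: 0.014
```

>>> apply_moves --targets '[[[0,0,0],[0,0,-1],200],[[0,0,0],[0,0,-1],100],[[0,0,0],[0,0,-1],100],[[0,0,0],[0,0,-1],100],[[0,0,0],[0,0,-40],100],[[0,0,0],[0,0,-80],100],[[0,0,0],[0,0,-120],100],[[0,0,0],[0,0,-170],100],[[0,0,0],[0,0,-170],100],[[0,0,0],[0,0,-170],100]]'

```text
clock: 8.22
tool_pos: [0.396, -0.2246, 0.2256]
orientation: [-0.0, 0.21, 0.978, 0.0]
contact_force: [0.5, 0.1, -0.3]
opening: 0.0518
```

```bash
python3 - <<'E'
from h import *
f=grab('wrist','w4'); s=robot.get_state(); print(s['clock'],s['tool_pos'],s['orientation'],s['opening'],s['joint_pos'])
E
```

```text
8.275 [ 0.39582481 -0.22453017  0.2251519 ] [-9.06909727e-04  2.09826780e-01  9.77738082e-01  3.77578076e-04] 0.051796335153825854 [-6.18334716e-01  2.14388567e-01  1.91570954e+00 -2.87723699e-05
  1.01345914e+00 -1.76632001e+00]
```

View pics/w4.png

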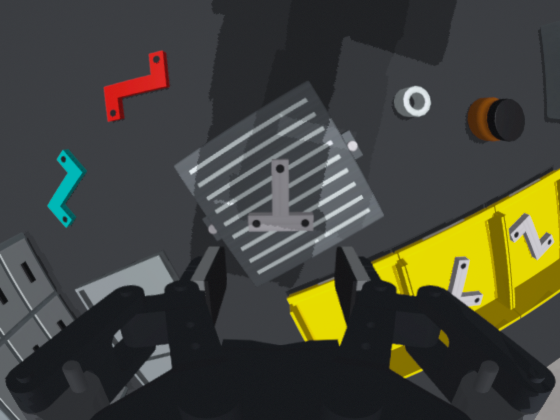

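The T lies flat in the middle of the plate, with its stem end at (280,162) and crossbar at (281,222). Nothing else has moved. Now to look over the switch.

>>> apply_moves --targets '[[[0,0,-0.026],[197,400,-25],100],[[0,0,-0.026],[197,400,-25],100],[[0,0,-0.026],[197,400,-25],100],[[0,0,-0.026],[197,400,-25],100],[[0,0,-0.026],[197,400,-25],100],[[0,0,-0.026],[197,400,-25],100],[[0,0,-0.026],[197,400,-25],100],[[0,0,-0.026],[197,400,-25],100],[[0,0,-0.026],[197,400,-25],100],[[0,0,-0.026],[197,400,-25],100],[[0,0,-0.026],[197,400,-25],100],[[0,0,-0.026],[197,400,-25],100],[[0,0,-0.026],[197,400,-25],100]]'

```text
clock: 9.9
tool_pos: [0.3809, 0.2204, 0.2513]
orientation: [0.0, 0.197, 0.98, 0.0]
contact_force: [-0.2, 0.3, 0.5]
opening: 0.052
```

```bash
python3 - <<'E'
from h import *
f=grab('wrist','w5');grab('top','t5'); s=robot.get_state(); print(s['clock'],s['tool_pos'],s['orientation'],s['opening'])
print(tee(load('w4'),tmask(load('w4')['img'],(246,155,316,234)),.042,True))
E
```

```text
10.0 [0.38084997 0.22059318 0.25133395] [3.55252313e-05 1.97246127e-01 9.80353999e-01 2.62473968e-05] 0.051979082379234334
(array([ 0.39958242, -0.22729271]), array([19.2428294 , 22.31043036]), [np.float64(-114.11519738997318), np.float64(155.88480261002684)], 5144.4973076972565)
```

View pics/w5.png

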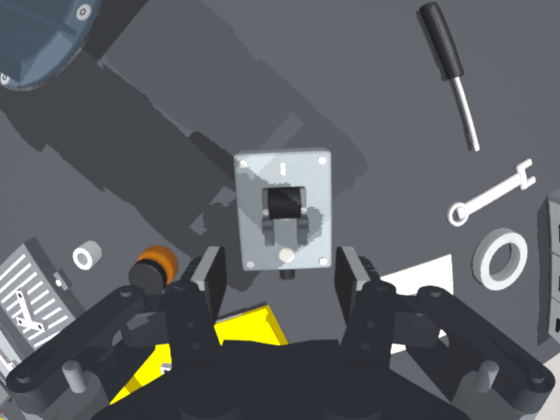

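The switch is in clear view: black knob at (285,203), screws at (243,163), (322,160), (250,265) and (323,261), gates below the knob. One lower view will triangulate it.

>>> apply_moves --targets '[[[0,0,0],[0,0,50],100],[[0,0,0],[0,0,50],100],[[0,0,0],[0,0,50],100],[[0,0,0],[0,0,50],100]]'

```text
clock: 10.5
tool_pos: [0.3815, 0.2211, 0.2027]
orientation: [0.001, 0.197, 0.98, 0.001]
contact_force: [-0.2, -0.5, 0.7]
opening: 0.0518
```

```bash
python3 - <<'E'
from h import *
a=load('w5'); b=grab('wrist','w6'); s=robot.get_state(); print(s['clock'],s['tool_pos'],s['orientation'])
S=[onz(a,u,v,.046,True) for u,v in((243,163),(322,160),(250,265),(323,261))]
print(np.array(S).round(4)); 
n,fa=(S[0]+S[1])/2,(S[2]+S[3])/2; print('mid',(n+fa)/2,'xang',np.degrees(np.arctan2(*(fa-n)[1::-1])), 'y ang',[np.degrees(np.arctan2(*(S[j]-S[i])[1::-1])) for i,j in((0,1),(2,3))])
ims=[]
for f in(a,b):
    u,v=proj(f,[.380,.222,.117],True); print('exp',u,v)
    i=f['img'][int(v)-45:int(v)+45,int(u)-45:int(u)+45]; print(int(u)-45,int(v)-45)
    ims.append(cv2.resize(np.clip(i.astype(float)*1.5,0,255).astype(np.uint8),(400,400),interpolation=2))
cv2.imwrite('pics/c6.png',np.hstack(ims)[:,:,::-1])
E
```

```text
10.55 [0.38133503 0.22100624 0.20253942] [8.44151098e-04 1.97060061e-01 9.80390869e-01 6.03677021e-04]
[[0.3435 0.1939 0.046 ]
 [0.3715 0.2689 0.046 ]
 [0.4489 0.1543 0.046 ]
 [0.4758 0.2305 0.046 ]]
mid [0.40992138 0.21192542 0.046     ] xang -20.383383554804425 y ang [np.float64(69.48617689874574), np.float64(70.57137675554195)]
exp 283.1786153250308 201.99690446175927
238 156
exp 282.478093639678 219.32767164552274
237 174
```

View pics/c6.png

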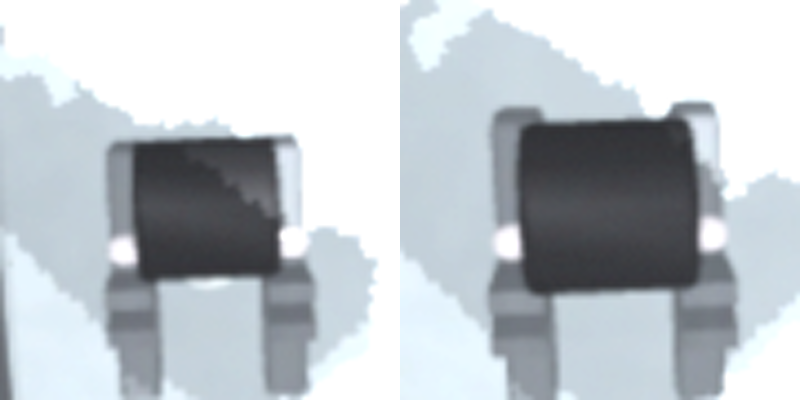

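```bash
python3 - <<'E'
from h import *
a=load('w5'); b=load('w6')
print(tri([ray(a,284.4,202.8,True),ray(b,283.9,220.1,True)]))
t=load('top0'); print(tri([ray(a,284.4,202.8,True),ray(b,283.9,220.1,True),ray(t,205,234.3)]))
p=onz(b,283.9,220.1,.117,True);print(p,onz(a,284.4,202.8,.117,True))
T=R.from_quat(robot.get_state()['orientation'],scalar_first=True).as_matrix()
print(T.T@(p-robot.get_state()['tool_pos'])*1000)
E
```

```text
(array([0.38153212, 0.22244305, 0.11476137]), [np.float64(2.1148741811130766e-05), np.float64(2.1148741811056268e-05)])
(array([0.38061588, 0.22256691, 0.11748306]), [np.float64(0.0002937219147925216), np.float64(0.00018265342966327546), np.float64(0.00046144308014677964)])
[0.38086275 0.22266538 0.117     ] [0.38100137 0.22265408 0.117     ]
[ 1.19791409  1.21808427 85.53975668]
```

>>> apply_moves --targets '[[[0,0,-0.045],[1,1,30],100],[[0,0,-0.045],[1,1,60],100],[[0,0,-0.045],[1,1,82],100],[[0,0,-0.045],[1,1,82],100],[[0,0,-0.045],[1,1,82],100],[[0,0,-0.045],[1,1,82],255],[[0,0,-0.045],[1,1,82],255],[[0,0,-0.045],[1,1,82],255],[[0,0,-0.045],[1,1,82],255],[[0,0,-0.045],[1,1,82],255]]' --force 40

```text
clock: 11.8
tool_pos: [0.381, 0.2229, 0.1204]
orientation: [0.001, 0.175, 0.985, 0.001]
contact_force: [-1.1, 5.1, 6.8]
opening: 0.0258
```

>>> apply_moves --targets '[[[0,0,0],[3,0,-6],255],[[0,0,0],[5.5,0,-11],255],[[0,0,0],[8,0,-16],255],[[0,0,0],[8,0,-16],255],[[0,0,0],[8,0,-16],255]]'

```text
clock: 12.42
tool_pos: [0.3738, 0.2253, 0.1358]
orientation: [0.001, 0.175, 0.985, 0.001]
contact_force: [5.8, 4.5, -3.9]
opening: 0.0255
```

>>> apply_moves --targets '[[[0,0,0],[-6,0,-2.5],255],[[0,0,0],[-12.5,0,-5],255],[[0,0,0],[-19,0,-6.5],255],[[0,0,0],[-25.5,0,-8],255],[[0,0,0],[-32,0,-8.7],255],[[0,0,0],[-39,0,-9],255],[[0,0,0],[-46,0,-8.7],255],[[0,0,0],[-52.5,0,-8],255],[[0,0,0],[-59,0,-6.5],255],[[0,0,0],[-65.5,0,-5],255],[[0,0,0],[-72,0,-2.5],255],[[0,0,0],[-78,0,0],255],[[0,0,0],[-79.5,0,0.5],255],[[0,0,0],[-79.5,0,0.5],255],[[0,0,0],[-79.5,0,0.5],255]]'

```text
clock: 14.3
tool_pos: [0.4469, 0.1982, 0.1347]
orientation: [-0.001, 0.175, 0.984, 0.001]
contact_force: [-0.9, 9.0, -2.6]
opening: 0.0255
```

>>> apply_moves --targets '[[[0,0,0],[2,0,5],255],[[0,0,0],[4.5,0,10],255],[[0,0,0],[7,0,15],255],[[0,0,0],[7,0,16],255],[[0,0,0],[7,0,16],255]]'

```text
clock: 14.92
tool_pos: [0.4431, 0.2005, 0.1209]
orientation: [0.003, 0.175, 0.985, 0.002]
contact_force: [3.8, 0.7, 16.2]
opening: 0.0256
```

```bash
python3 - <<'E'
from h import *
s=robot.get_state(); p=s['tool_pos']; d=(p-[.4104,.2118,.052])[:2]@[.9385,-.345]; h=p[2]-.003-.052
print(p,s['contact_force'],d,h,np.hypot(d,h),np.arctan2(d,h))
E
```

```text
[0.44311099 0.20053184 0.12089747] [ 3.75472657  0.73538228 16.2158753 ] 0.034586782058619356 0.06589747315469022 0.07442259375581821 0.48333527367568996
```

>>> apply_moves --targets '[[[0,0,0],[0,0,-1],180],[[0,0,0],[0,0,-1],80],[[0,0,0],[0,0,-1],80],[[0,0,0],[0,0,-1],80],[[0,0,0],[0,0,-30],80],[[0,0,0],[0,0,-60],80],[[0,0,0],[0,0,-90],80],[[0,0,0],[0,0,-90],80],[[0,0,0],[0,0,-90],80]]'

```text
clock: 16.05
tool_pos: [0.4404, 0.1997, 0.2081]
orientation: [-0.0, 0.175, 0.985, -0.0]
contact_force: [-0.0, -0.4, -0.1]
opening: 0.0585
```

```bash
python3 - <<'E'
from h import *
b=grab('wrist','w7'); t=grab('top','t7'); s=robot.get_state(); print(s['clock'],s['tool_pos'],s['contact_force'])
u,v=proj(b,[.4398,.2010,.117],True); print(u,v,int(u)-50,int(v)-50)
i=cv2.resize(np.clip(b['img'][int(v)-50:int(v)+50,int(u)-50:int(u)+50]*1.5,0,255).astype(np.uint8),(400,400),interpolation=2)
u,v=proj(t,[.4398,.2010,.117]); print(u,v)
j=cv2.resize(t['img'][185:275,180:270],(400,400),interpolation=2)
cv2.imwrite('pics/c7.png',np.hstack([i,j])[:,:,::-1])
E
```

```text
16.15 [0.44033717 0.19963237 0.20778763] [-0.18058714  0.33524848 -1.10432681]
283.8086186906711 218.35894524355606 233 168
213.7929434053853 211.87728952124542
```

View pics/c7.png

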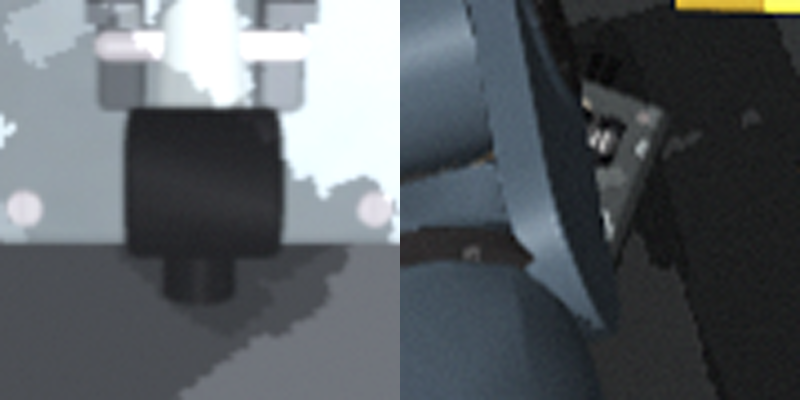

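The knob now stands at the far (on) end, at wrist pixel (284,213), with the cross pin behind the gate. I'll back off for a clear second view to check the collar's height.

>>> apply_moves --targets '[[[0,0,0],[40,-60,-30],80],[[0,0,0],[80,-100,-60],80],[[0,0,0],[100,-150,-60],80],[[0,0,0],[100,-150,-60],80],[[0,0,0],[100,-150,-60],80],[[0,0,0],[100,-150,-60],80]]'

```text
clock: 16.9
tool_pos: [0.2959, 0.0939, 0.2685]
orientation: [-0.0, 0.175, 0.985, -0.0]
contact_force: [-0.0, 0.4, -0.2]
opening: 0.0585
```

```bash
python3 - <<'E'
from h import *
b=grab('wrist','w8'); t=grab('top','t8'); sd=grab('side','s8'); s=robot.get_state(); print(s['clock'],s['tool_pos'])
out=[]
for f,w,h in((b,True,40),(t,False,27),(sd,False,27)):
    u,v=proj(f,[.4398,.2010,.117],w); x,y=int(u)-h,int(v)-h; print(u,v,x,y,2*h)
    out.append(cv2.resize(np.clip(f['img'][max(y,0):y+2*h,max(x,0):x+2*h]*1.4,0,255).astype(np.uint8),(266,266),interpolation=2))
cv2.imwrite('pics/c8.png',cv2.resize(np.hstack(out)[:,:,::-1],(798,266)))
E
```

```text
17.05 [0.29563246 0.09381975 0.26843967]
426.529826849325 292.089472311216 386 252 80
213.7929434053853 211.87728952124542 186 184 54
272.85306993279147 258.20436084749235 245 231 54
```

View pics/c8.png

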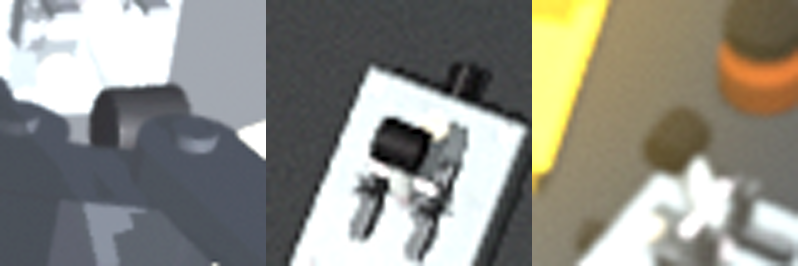

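The knob shows dark at (400,145) in the top crop and (677,140) in the side crop.

```bash
python3 - <<'E'
from h import *
b=load('w7');t=load('t8');s=load('s8')
r=[ray(b,284,213.4,True),ray(t,213,213.4),ray(s,274.4,259.4)]
for k in(r,r[:2],r[::2],r[1:]):
    p,e=tri(k); d=(p-[.4104,.2118,.052])[:2]@[.9385,-.345]; h=p[2]-.052
    print(p.round(4),np.round(e,4),'x',d.round(4),'R',np.hypot(d,h).round(4),'ang',np.arctan2(d,h).round(3))
E
```

```text
[0.436  0.2028 0.116 ] [0.0009 0.0004 0.0006] x 0.0272 R 0.0695 ang 0.401
[0.4357 0.2025 0.1198] [0.0001 0.0001] x 0.0269 R 0.073 ang 0.378
[0.4364 0.2022 0.1151] [0.0007 0.0007] x 0.0277 R 0.0689 ang 0.413
[0.4357 0.2032 0.1159] [0.0001 0.0001] x 0.0267 R 0.0692 ang 0.396
```

```bash
python3 - <<'E'
from h import *
a=load('top0');t=load('t8')
d=cv2.absdiff(a['img'],t['img']).max(2); m=((cv2.GaussianBlur(d,(5,5),0)>35)*255).astype(np.uint8)
for c in cv2.findContours(m,cv2.RETR_EXTERNAL,cv2.CHAIN_APPROX_SIMPLE)[0]:
    if cv2.contourArea(c)>25: print(cv2.boundingRect(c))
w=load('w4')
for uv in((280,169),(257,223),(305,223)): print('hole',onz(w,*uv,.042,True).round(4))
s=robot.get_state(); print(s['contact_force']); job.job_done()
E
```

```text
(324, 395, 15, 25)
(322, 364, 12, 10)
(198, 363, 124, 57)
(272, 362, 47, 35)
(0, 322, 41, 98)
(184, 259, 93, 132)
(198, 225, 20, 16)
(362, 215, 24, 28)
(206, 207, 21, 17)
(355, 146, 23, 29)
hole [ 0.376  -0.2172  0.042 ]
hole [ 0.4155 -0.2598  0.042 ]
hole [ 0.4348 -0.2167  0.042 ]
[ 0.99695523  0.70957704 -0.22752113]
the job is handed in; nothing more can be done
```

The sample on the card is T-shaped. I took the T bracket from the right-hand bin, set it down on the middle of the striped plate and let it go. Then I lifted the toggle's collar, tipped the lever to the on end, let the collar drop and backed the arm clear. I handed the job in at about 17 s; no verdict is reported.

- **Bracket:** the last wrist view shows it flat on the plate. From its holes, I put its point within about 3 mm of the plate's middle.
- **Lever:** the cameras put it about 0.40 rad past upright, a joint value of roughly 0.85 against the 0.72 needed.
- **Collar:** the knob measured 69 to 73 mm from the pivot (72 is fully down). The camera pairs disagree by about 4 mm, so the under-3 mm limit is likely met but was not measured finely.
- **Everything else:** comparing the first and last top views, the only changes are at the robot, the bin, the plate and the switch.
- **Checks that disagreed or failed:**
  - One two-view reading of a plate corner gave 40 mm height instead of 30; the other two gave 29 and 31.
  - The bracket's top in the bin measured 19 to 20 mm against the 16 mm expected.
  - The outline measurement of the placed bracket failed because it picked up the stripes, so I used the holes instead.

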